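# Latch the equipment case shut

## Task

Close the latch on top of the standing equipment case: hook the wire loop down behind the keeper on the lid (its exact height must be felt), then press the lever over past centre until it lies fully down and the lid is drawn shut against its seal. Be gentle: do not ram the loop against the keeper or force the lever, do not lean on the lid, and leave the bottles and jar standing where they are.

Things in the scene. Friction and masses are not known exactly. Their poses are not given: they have to be found in the camera images.
- case: grey plastic equipment case standing upright, fixed. 140 mm thick (x), 260 mm long (y), top face 180 mm above the table. Origin: centre of underside. Parting line along y at x = +20 mm: deep body shell on the -x side, lid shell on the +x side. One steel draw latch in the middle of the top face (y = 0): lever on the body shell, keeper on the lid; top bare to both sides of it.
- latch_hinge (a point): lever hinge line (parallel to case y), at case (-8, 0, 202) mm, 22 mm above the top face, between two steel cheeks 29 mm wide overall. Axes as the case's.
- lever: flat steel lever, 22 mm wide, 4 mm thick, handle ending 66 mm from its hinge. Origin on the hinge; frame equals the case's when lever_angle is 0: the handle then runs along -x, upper face 5 mm above the hinge. The loop turns on a pin at (-15.7, 0, -3.3) mm of the lever frame.
- lever_angle (a joint): lever angle (rad): 0 = fully down, handle flat towards case -x; pi/2 = handle straight up; 1.8 = stop. Stays where left (friction 0.04 N m). With the loop hooked it tightens from about 1.4 rad down, needing up to about 7 N at handle_pad; dead centre is near 0.35 rad (0.1 either way), below that it snaps down by itself.
- handle_pad (a point): point to press on the handle: 50 mm along it from the hinge, on the face that is its upper face when down (it looks towards the lid while the lever stands up). The handle ends 16 mm farther out.
- bail: rectangular steel wire loop, 5 mm wire, 40 mm wide over its outside (along case y), legs 61.2 mm long from the lever's pin to the cross-bar. Origin at the pin, x along the legs to the bar. Can be pinched from above across its 40 mm width close to the bar, and then pivots between the fingers. Keeper, cheeks and lever fit between the legs.
- bail_bar (a point): centre of the loop's cross-bar (axis of the 5 mm wire).
- bail_angle (a joint): loop angle relative to the lever (rad). The loop's rise above case +x is bail_angle - lever_angle. Slightly stiff (0.015 N m): it stays where left, so it rises with the lever when that is turned down, unless the bar was first drawn back to catch under the keeper's lip.
- lid: lid shell, 48 mm thick, top face level with the case's, hinged at its foot; origin on that hinge, x and z as the case's. It carries the steel keeper, an 18 mm wide hook: a pedestal whose top is 2.5 mm under the seat of the bar's axis, and on its -x side a plate leaning 40 deg over the seat towards +x, its top 7 mm above the seat.
- keeper_seat (a point): nominal place of the bar's axis, 15 mm above the lid's top, axes as the lid's. The keeper is adjustable: its real seat is up to 4.5 mm higher or lower and 0.8 mm off in x (not measured: feel for it). The bar passes the lip with its axis over 3 mm beyond the real seat in +x; lever at its stop, it reaches 8.5 mm beyond the nominal seat when 7 mm above it, 6 mm level with it, 4 mm when 4.5 mm below.
- lid_open (a joint): lid opening (rad): 0.026 = held ajar by its springy seal (5 mm at the top), 0 = seal fully squeezed. A properly closed latch leaves it below 0.012.
- amber_bottle: amber glass bottle with black cap, 72 mm wide, 170 mm tall, to one side of the case. Origin: centre of its underside.
- white_jar: white plastic jar, 68 mm wide, 110 mm tall, to one side of the case. Origin: centre of its underside.
- small_bottle: small amber bottle with white cap, 42 mm wide, 85 mm tall, to one side of the case. Origin: centre of its underside.

How it is judged (in metres and radians):
On the way, in this order (a step that is already met when the one before it is completed fails the run):
1. the cross-bar is down behind the keeper, the lever still up (z of bail_bar in the frame of keeper_seat between -0.008 and 0.0066 m and x of bail_bar in the frame of keeper_seat between -0.0035 and 0.008 m and value of joint lever_angle above 1 rad), for 0.2 s.
2. the lever is pressed past centre and the lid drawn shut, the bar still in the keeper (z of bail_bar in the frame of keeper_seat between -0.008 and 0.0066 m and x of bail_bar in the frame of keeper_seat between -0.0035 and 0.008 m and value of joint lever_angle below 0.08 rad and value of joint lid_open below 0.015 rad), for 0.2 s.
At the end, for the whole second after the job is handed in: lever down (lever_angle under 0.08 rad) and still, cross-bar in the keeper (axis no more than 6.6 mm above and 8 mm below the nominal seat, -3.5 to +8 mm along the lid's x), lid drawn in (lid_open under 0.015 rad), robot clear (all of step 2 and velocity of joint lever_angle between -0.05 and 0.05 rad/s); the robot touches nothing.
It fails at once if the loop is rammed or hauled against the keeper or lid with over 18 N while the fingers hold or push it (contact force between bail and lid above 18 N and contact force between the fingers and bail above 1 N).
It fails at once if the lever is pushed with over 40 N (the pinch on the loop does not count) (contact force between the fingers and lever above 40 N and contact force between the fingers and bail below 1 N).
It fails at once if the fingers lean on the lid or keeper with over 20 N (contact force between the fingers and lid above 20 N).
It fails at once if a bottle or the jar is pushed over 30 mm away or tipped (distance of any of amber_bottle, white_jar, small_bottle from where it was at the start of the episode above 0.03 m or angle between any of amber_bottle, white_jar, small_bottle's own z axis and vertical above 0.4 rad).
It also fails if it takes over 54 s, if anything falls off the work surface, if the arm or the gripper's body presses on something with over 40 N, if the wrist force passes 120 N, or if a joint passes its speed limit or range.

## Robot

A 6-joint arm with a two-finger parallel gripper is mounted at the origin on the work surface. World frame = base frame: x ahead of the robot, y to its left, z up, the work surface at z = 0. Lengths are in mm, angles in rad, forces in N, time in s.
With the tool pointing down it reaches from about 275 to 1000 mm from the base axis. Payload 8.4 kg.
Tool frame: the origin (TCP) lies between the finger pads; the fingertips stand r.finger_overhang ahead of it and the grasp point (between the pads) is the TCP (r.finger_overhang is the distance from the TCP to the fingertips, in mm); z points along the fingers, y is the line along which they close (so a half turn about z gives the same grasp; the last joint's range is limited). The gripper opens to 85 mm and grips with 20 to 120 N. Pads are 22 mm wide; open, the fingers measure 114 mm over their backs; the gripper's body (76 mm by 85 mm) begins 54 mm behind the grasp point. The pads swing forward as they close: fully open they stand 13 mm farther back than shut.
Start: joints at [-1.275, 0.353, 1.633, -0, 1.155, -0.002], TCP at [183.385, -597.493, 250.281] pointing down, gripper open.
Joint ranges: [-2.63, 2.63], [-0.92, 2.1], [0.06, 2.66], [-1.3, 4.44], [0, 2.69], [-3.02, 3.02]. Speed limits (rad/s): [2.22, 2.22, 2.79, 3.14, 3.14, 3.14].

## Interface

Orientations are given as [roll, pitch, yaw] about the fixed x, y, z axes, in that order (R = Rz(yaw) Ry(pitch) Rx(roll)).
In Python, from rig import r, cams, sign_off gives the robot as it stands.
- The arm moves only by the shell command python3 -m crank 'ROWS' [FORCE]. ROWS is JSON, a list of rows, each a list of 7 numbers: the shift along the tool's x, y, z in m, then the turn, a rotation vector about the tool's x, y, z in rad, then the closure, from 0 (fully open) to 1 (shut). In form: [[dx, dy, dz, ax, ay, az, gripper], ...]. A call has 1 to 5 rows; each row is the pose to reach, as a shift and turn from the pose commanded when the call began, along the tool's axes at that moment; what a row does not reach only later rows make up. A row lasts 1/10 s, in which the tool goes at most 50 mm and 8.59 degrees, less where a joint would pass 70% of its speed; a pose out of reach is approached as far as the arm can. A call with a gripper value outside its range is refused whole. The fingers move at their own pace and stop on an object; FORCE is the grip in N (left out, the last holds). Time passes only in rows, so rows that repeat a pose let the fingers close. It gives the time, the measured TCP pose, the force, the opening and the grip force at its end, in the units of the state.
- r.sense(): the state, without advancing time (a new reading comes with each control period).
- cams.grab_frame(name): name is "scene" or "top" or "wrist"; returns a dict with "image" (384x512x3 uint8, red, green, blue), "fx", "fy", "cx", "cy" (pixels), "D" ([k1, k2, p1, p2, k3] as OpenCV has them; the pictures are not rectified), "position" and "orientation" of the camera in the world. Camera axes: x right, y down, z forward; pixel columns grow to the right and rows downward; lengths in mm; the calibration is good to about 2 mm. A picture is of the moment at which its call begins. There is no depth.
- sign_off(): hands the job in; it is judged then, once.
The state is a dict: "clock": time; "qpos": joint angles; "qvel": joint speeds; "joint_efforts": joint torques, N m; "eef_pos": TCP position; "tcp_rot": TCP orientation; "contact_force": force on the tool from outside, world axes, zero at the start; "wrist_torque": the same for the moment, N m; "opening": opening from 0.0 (shut) to 1.0 (fully open); "grasp_force": force on a finger pad.
Only numpy, scipy, OpenCV 4.12 (cv2) and the standard library are available. Lean on these libraries where they do the work, as an engineer would, in place of code of your own. Each camera call takes 0.05 s, during which the arm holds its last target. There are 200 camera calls.

## Working session

There is one attempt and no reset: what is moved stays moved. The work goes in short steps, Python scripts to look and compute and a shell command to move; the robot and the scene stay as the last step left them, time stands still between calls to the robot, and variables do not carry over. Pictures are saved under pics/ and viewed, at most 10 in all, crops included, and the job is handed in when it is done.

```bash
ls; mkdir -p pics
python3 - <<'E'
from rig import r,cams
import cv2,json
s=r.sense();print(s,r.finger_overhang)
ims=[]
for n in("scene","top","wrist"):
    f=cams.grab_frame(n);cv2.imwrite(f"pics/{n}0.png",f["image"][:,:,::-1]);print(n,{k:v for k,v in f.items() if k!="image"})
E
```

```text
pics
{'clock': 0.0, 'qpos': array([-1.27541627e+00,  3.53686020e-01,  1.63413975e+00,  4.43967112e-06,
        1.15518872e+00, -2.34821979e-03]), 'qvel': array([-0.0008585 , -0.0018587 ,  0.00105565, -0.00067582,  0.00066465,
       -0.00020387]), 'joint_efforts': array([ 4.55151181e-03, -6.05246258e+01, -3.42065442e+01,  1.99452993e-04,
        9.06484143e-03,  3.54346321e-05]), 'eef_pos': array([ 183.24413198, -597.0619491 ,  249.53560347]), 'tcp_rot': array([-3.14017083e+00, -7.39793932e-06,  2.97726473e-01]), 'contact_force': array([0.42123624, 0.47314828, 0.22306574]), 'wrist_torque': array([ 0.06478166, -0.03976866, -0.02900229]), 'grasp_force': 0.0, 'opening': 1.0015345433393414} 19.0
scene {'fx': 475.79806795449883, 'fy': 475.79806795449883, 'cx': 260.6952330197803, 'cy': 187.07832712015744, 'D': array([0.03317011, 0.        , 0.        , 0.        , 0.        ]), 'position': array([1109.45458599,  743.30852644,  928.54765851]), 'orientation': array([-2.27701529,  0.02016159,  2.49229411])}
top {'fx': 392.5681094938158, 'fy': 392.5681094938158, 'cx': 257.6299869191107, 'cy': 185.7917610845423, 'D': array([-0.09585833,  0.        ,  0.        ,  0.        ,  0.        ]), 'position': array([ 482.34591208,   18.95736741, 1089.03439412]), 'orientation': array([-3.05575393, -0.03773853, -1.5977217 ])}
wrist {'fx': 277.9862629468748, 'fy': 277.9862629468748, 'cx': 252.8824111594204, 'cy': 192.7402578245262, 'D': array([-0.04298183,  0.        ,  0.        ,  0.        ,  0.        ]), 'position': array([ 257.44169554, -574.55737133,  373.70859436]), 'orientation': array([ 2.83284098e+00, -9.97873775e-04, -1.27232926e+00])}
```

Run:
```python
import cv2,numpy as np
a=cv2.imread('pics/scene0.png');b=cv2.imread('pics/top0.png')
cv2.imwrite('pics/both.png',cv2.resize(np.vstack([a,b]),None,fx=.78,fy=.78))
```

```text
(no output)
```

View pics/both.png

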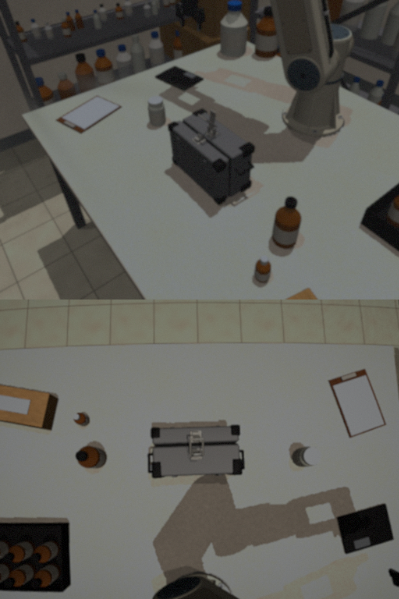

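The scene shows the case mid-table with the latch at about (270,160) full-res. In the top view the case is around (250,193), with the bottles and jar well to both sides. Next I'll zoom in.

Run:
```python
import cv2,numpy as np
a=cv2.imread('pics/scene0.png')[130:265,205:335];b=cv2.imread('pics/top0.png')[150:240,180:320]
A=cv2.convertScaleAbs(cv2.resize(a,(520,540),interpolation=2),alpha=1.7)
cv2.imwrite('pics/cs.png',A)
cv2.imwrite('pics/ct.png',cv2.convertScaleAbs(cv2.resize(b,None,fx=5.6,fy=5.6,interpolation=2),alpha=1.5))
```

```text
(no output)
```

View pics/cs.png

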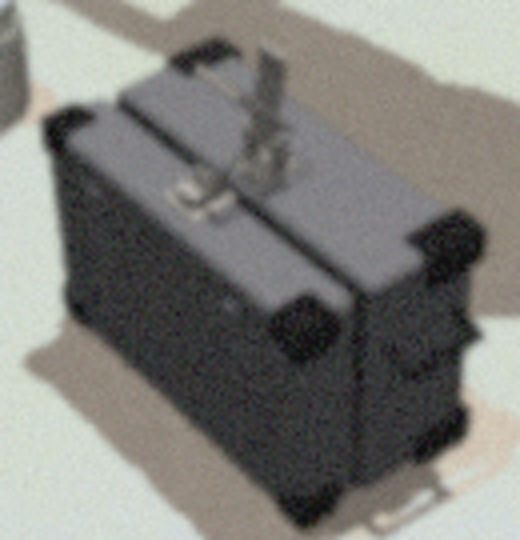

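View pics/ct.png

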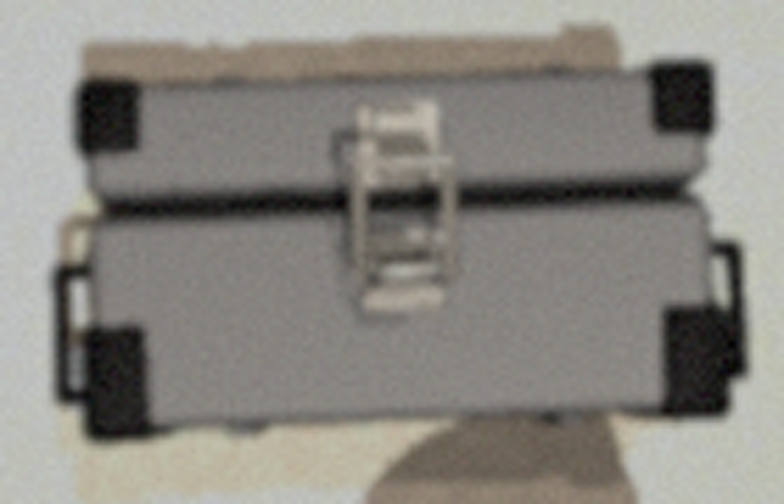

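The lid is on the far (+x) side. The lever stands up, and the loop's bar appears in the top crop around (405,165), raised. The parting line runs (95,208)-(690,188). I'll cast rays to get the case pose.

```bash
cat > h.py <<'E'
import numpy as np,cv2
from scipy.spatial.transform import Rotation as Ro
def ray(f,uv):
    K=np.array([[f["fx"],0,f["cx"]],[0,f["fy"],f["cy"]],[0,0,1]])
    n=cv2.undistortPoints(np.array(uv,float).reshape(-1,1,2),K,np.array(f["D"])).reshape(-1,2)
    d=np.c_[n,np.ones(len(n))]@Ro.from_euler('xyz',f["orientation"]).as_matrix().T
    return np.array(f["position"]),d
def onz(f,uv,z):
    p,d=ray(f,uv);return p+d*((z-p[2])/d[:,2])[:,None]
def proj(f,P):
    K=np.array([[f["fx"],0,f["cx"]],[0,f["fy"],f["cy"]],[0,0,1]])
    R=Ro.from_euler('xyz',f["orientation"]).as_matrix().T
    return cv2.projectPoints(np.array(P,float).reshape(-1,1,3),R,-R@np.array(f["position"]),K,np.array(f["D"]))[0].reshape(-1,2)
E
python3 - <<'E'
from rig import r,cams
from h import *
f=cams.grab_frame("top")
c=np.array([[78,85],[712,65],[730,415],[88,437],[95,208],[690,188]])/5.6+[180,150]
print(onz(f,c,180).round(1))
s=cams.grab_frame("scene")
k=np.array([[45,118],[270,318],[485,235],[205,45],[120,103],[358,282]])/4+[205,130]
print(onz(s,k,180).round(1))
# bar hypothesis heights / triangulate lever tip
E
```

```text
[[ 611.3  129.6  180. ]
 [ 614.  -135.6  180. ]
 [ 467.4 -137.7  180. ]
 [ 465.6  127.6  180. ]
 [ 559.9  123.2  180. ]
 [ 562.4 -124.3  180. ]]
[[ 614.4 -125.5  180. ]
 [ 617.5  115.1  180. ]
 [ 471.3  138.2  180. ]
 [ 483.6 -126.3  180. ]
 [ 566.9 -108.3  180. ]
 [ 558.1  123.   180. ]]
```

```bash
python3 -m crank '[[0,0,-0.04,0,0,0.145,0],[0,0,-0.08,0,0,0.29,0],[0,0,-0.1,0,0,0.29,0]]' ; python3 -m crank '[[0.024,-0.034,0,0,0,0,0],[0.048,-0.068,0,0,0,0,0],[0.072,-0.102,0,0,0,0,0],[0.096,-0.136,0,0,0,0,0],[0.12,-0.17,0,0,0,0,0]]' && python3 -m crank '[[0.024,-0.034,0,0,0,0,0],[0.048,-0.068,0,0,0,0,0],[0.072,-0.102,0,0,0,0,0],[0.096,-0.136,0,0,0,0,0],[0.12,-0.17,0,0,0,0,0]]' && python3 -m crank '[[0.03,-0.04,0.0,0,0,0,0],[0.057,-0.08,0.02,0,0,0,0],[0.057,-0.087,0.02,0,0,0,0],[0.057,-0.087,0.02,0,0,0,0]]'
python3 - <<'E'
from rig import r,cams
from h import *
f=cams.grab_frame("wrist")
import pickle;pickle.dump(f,open('w1.pkl','wb'))
p=proj(f,[[575,-4,210]])[0];print(p,r.sense()["eef_pos"],r.sense()["tcp_rot"],f["position"])
x,y=(p.astype(int)-[70,60]).clip(0);print(x,y)
c=f["image"][y:y+120,x:x+140,::-1]
cv2.imwrite('pics/w1.png',cv2.convertScaleAbs(cv2.resize(c,None,fx=5,fy=5,interpolation=2),alpha=1.5))
E
```

```text
clock: 0.55
eef_pos: [183.7, -598.4, 353.8]
tcp_rot: [3.138, -0.001, 0.003]
contact_force: [-0.3, -0.4, 0.8]
opening: 0.999
grasp_force: 0.0
clock: 1.05
eef_pos: [302.6, -425.1, 350.3]
tcp_rot: [3.141, -0.0, 0.007]
contact_force: [0.4, -0.9, -0.4]
opening: 0.996
grasp_force: 0.0
clock: 1.55
eef_pos: [421.4, -254.1, 350.4]
tcp_rot: [3.141, -0.0, 0.008]
contact_force: [0.5, 0.1, 0.6]
opening: 1.001
grasp_force: 0.0
clock: 1.95
eef_pos: [477.0, -166.8, 329.7]
tcp_rot: [-3.141, 0.001, 0.011]
contact_force: [0.1, -0.8, -0.2]
opening: 0.999
grasp_force: 0.0
[58.46343569 78.66837175] [ 476.85199279 -168.02297618  330.28449465] [3.14127551e+00 6.54249592e-04 9.55212709e-03] [ 554.73653256 -166.16194699  453.70170232]
0 18
```

View pics/w1.png

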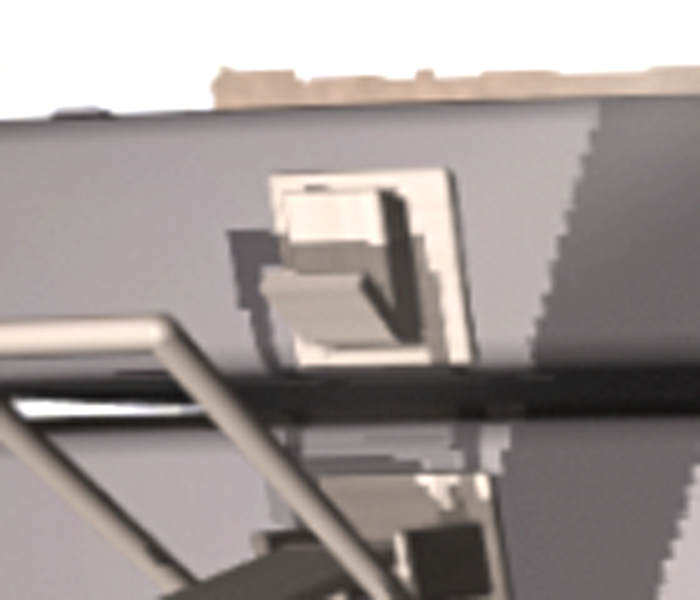

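The wrist crop shows the keeper clearly: base plate corners at (270,175), (452,170), (475,362), pedestal top at (285–385,190), and plate lip at (262–365,275). The loop's bar is raised, with its near corner at (170,325), leg running to (380,580).

Run:
```python
from rig import r,cams
from h import *
import pickle
w=pickle.load(open('w1.pkl','rb'));t=cams.grab_frame("top")
W=lambda *a:np.array(a)/5.+[0,18]
print('base',onz(w,W([270,175],[452,170],[475,362]),182).round(1))
print('ped',onz(w,W([285,190],[385,190]),192.5).round(1))
print('lip',onz(w,W([262,275],[365,275]),202).round(1))
T=lambda *a:np.array(a)/5.6+[180,150]
print('top view keeper far/base edge',onz(t,T([358,105],[438,103]),182).round(1))
print('leg outer in top',[onz(t,T([352,200],[456,200]),z).round(1).tolist() for z in (230,250)])
for yc in(-4,-7):
    for uv in W([165,330],[380,580]):
        p,d=ray(w,[uv]);d=d[0];print(yc,(p+d*((yc-18.5-p[1])/d[1])).round(1))
for z in(230,240,250,260,270):print(z,onz(t,T([405,165]),z).round(1))
```

```text
base [[599.5  15.  182. ]
 [599.7 -19.3 182. ]
 [566.6 -18.9 182. ]]
ped [[595.2   5.7 192.5]
 [594.9 -12.5 192.5]]
lip [[580.3   5.9 202. ]
 [580.1 -12.4 202. ]]
top view keeper far/base edge [[600.   13.4 182. ]
 [600.1 -19.8 182. ]]
leg outer in top [[[556.4, 17.0, 230.0], [555.4, -23.8, 230.0]], [[554.6, 17.0, 250.0], [553.7, -22.8, 250.0]]]
-4 [567.4 -22.5 264.9]
-4 [531.  -22.5 227.2]
-7 [567.2 -25.5 268.8]
-7 [531.5 -25.5 231.9]
230 [[569.7  -4.1 230. ]]
240 [[568.6  -3.9 240. ]]
250 [[567.6  -3.6 250. ]]
260 [[566.6  -3.3 260. ]]
270 [[565.6  -3.1 270. ]]
```

```bash
python3 -m crank '[[0.023,-0.041,0,0,-0.09,0,0],[0.046,-0.082,0,0,-0.18,0,0],[0.069,-0.123,0,0,-0.27,0,0],[0.0915,-0.164,0,0,-0.35,0,0],[0.0915,-0.164,0,0,-0.35,0,0]]' 20
python3 - <<'E'
from rig import r,cams
from h import *
f=cams.grab_frame("wrist")
import pickle;pickle.dump(f,open('w2.pkl','wb'))
s=r.sense();print(s["eef_pos"],s["tcp_rot"],f["position"])
print(proj(f,[[567,-3.3,264],[567,16.7,264],[567,-23.3,264],[582,-3.3,195]]).round(0))
cv2.imwrite('pics/w2.png',cv2.convertScaleAbs(f["image"][:,:,::-1],alpha=1.5))
E
```

```text
clock: 2.55
eef_pos: [570.0, -0.8, 328.2]
tcp_rot: [-3.14, 0.354, 0.01]
contact_force: [0.8, -1.7, -0.8]
opening: 0.998
grasp_force: 0.0
[568.70940252  -3.04538425 328.85697313] [-3.14131797  0.35209827  0.00921095] [ 6.85521341e+02 -3.62251260e-02  4.17667504e+02]
[[256. 191.]
 [227. 191.]
 [284. 192.]
 [255. 129.]]
```

View pics/w2.png

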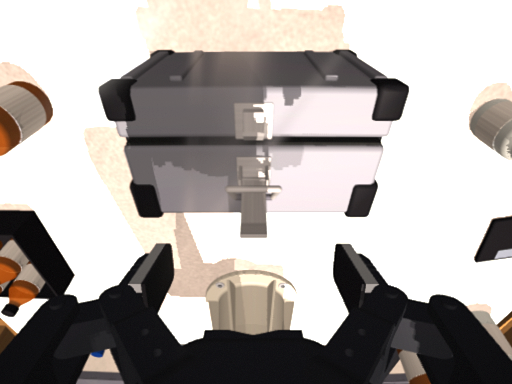

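The bar shows at (228–281,189), within about 2 px of the predicted (227–284,191), and is centred between the pads. I'll descend and pinch.

```bash
python3 -m crank '[[0.006,0,0.018,0,0,0,0],[0.012,0,0.036,0,0,0,0],[0.0166,0,0.0504,0,0,0,0],[0.0166,0,0.0504,0,0,0,0.3],[0.0166,0,0.0504,0,0,0,0.4]]' 20
python3 -m crank '[[0,0,0,0,0,0,0.4],[0,0,0,0,0,0,0.4]]'
python3 - <<'E'
from rig import r,cams
from h import *
f=cams.grab_frame("wrist")
s=r.sense();print(s["eef_pos"],s["tcp_rot"],s["opening"],f["position"])
cv2.imwrite('pics/w3.png',cv2.convertScaleAbs(cv2.resize(f["image"][140:300,130:380,::-1],None,fx=3,fy=3),alpha=1.5))
E
```

```text
clock: 3.1
eef_pos: [565.4, -4.6, 278.0]
tcp_rot: [3.141, 0.349, 0.006]
contact_force: [0.4, 0.3, 0.4]
opening: 0.69
grasp_force: 0.0
clock: 3.3
eef_pos: [566.0, -3.7, 278.3]
tcp_rot: [3.142, 0.348, 0.008]
contact_force: [0.6, 0.1, -0.2]
opening: 0.601
grasp_force: 0.0
[565.92558504  -3.59039997 278.08651134] [3.14155277 0.34856691 0.00772371] 0.5968579205612793 [681.05072585  -2.97346628 368.32490003]
```

View pics/w3.png

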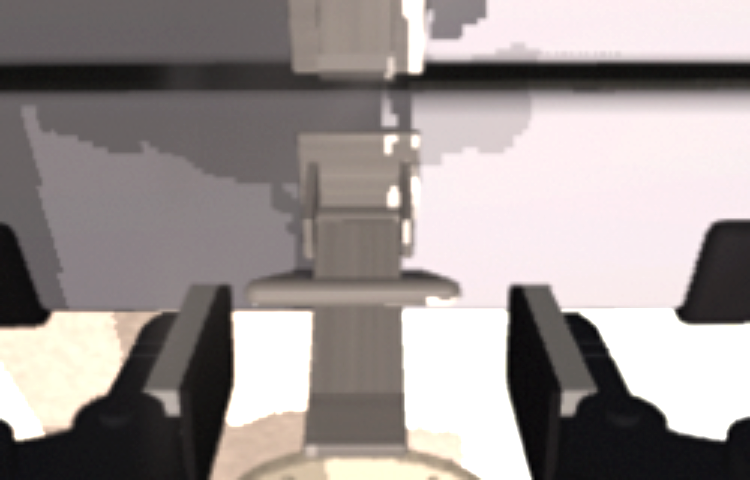

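The bar spans (250–458,290) in the crop, centred between the pads whose tips are at about v=285. It's near the tip level, so I'll triangulate to see how deep it sits.

Run:
```python
from rig import r,cams
from h import *
import pickle
w2=pickle.load(open('w2.pkl','rb'));w3=cams.grab_frame("wrist");t=cams.grab_frame("top");w1=pickle.load(open('w1.pkl','rb'))
A=[];b=[]
def add(f,uv):
    p,d=ray(f,[uv]);d=d[0];n=np.array([-d[2],d[0]]);n/=np.linalg.norm(n);A.append(n);b.append(n@p[[0,2]])
add(w2,[254.5,189.3]);add(w3,[130+354/3,140+290/3]);add(t,[180+405/5.6,150+165/5.6])
x=np.linalg.lstsq(np.array(A),np.array(b),rcond=None)[0];print('bar xz',x,np.array(A)@x-b)
s=r.sense();T=Ro.from_euler('xyz',s["tcp_rot"]).as_matrix();P=s["eef_pos"]
print('bar in tool',T.T@(np.array([x[0],-3.3,x[1]])-P))
for tx in(11,-11):
  for tz in(9,13,16,19):print(tx,tz,(proj(w3,P+T@np.array([tx,26,tz]))-[130,140])*3)
```

```text
bar xz [566.50275927 260.33418575] [ 0.36450392 -0.31376541 -0.07516395]
bar in tool [ 6.6368795  -0.14522261 16.10556154]
11 9 [[512.32819688 287.38836005]]
11 13 [[508.68510888 277.48428976]]
11 16 [[506.06906545 270.37459684]]
11 19 [[503.54679616 263.52154198]]
-11 9 [[505.82325206 394.6052446 ]]
-11 13 [[502.51642172 382.60872975]]
-11 16 [[500.13606153 373.97649767]]
-11 19 [[497.83646504 365.63971023]]
```

The light-grey pad faces are the tip end faces at tool z≈9.5, so the bar (tool z≈16) is still below them. I'll go 9 mm deeper along the tool, then close.

```bash
python3 -m crank '[[0.001,0,0.009,0,0,0,0.4],[0.001,0,0.009,0,0,0,0.5],[0.001,0,0.009,0,0,0,0.6],[0.001,0,0.009,0,0,0,0.6]]' 20;python3 -m crank '[[0,0,0,0,0,0,0.62],[0,0,0,0,0,0,0.62],[0,0,0,0,0,0,0.62]]' 20
python3 - <<'E'
from rig import r,cams
from h import *
import pickle
w3=cams.grab_frame("wrist")
s=r.sense();T=Ro.from_euler('xyz',s["tcp_rot"]).as_matrix();P=s["eef_pos"];print(P,s["opening"],s["grasp_force"],s["contact_force"])
for tx in(11,-11):
  for tz in(9,12,15):print(tx,tz,((proj(w3,P+T@np.array([tx,20,tz]))-[130,140])*3).round())
print((proj(w3,[566.5,-3.3,260.3])-[130,140])*3)
cv2.imwrite('pics/w4.png',cv2.convertScaleAbs(cv2.resize(w3["image"][140:300,130:380,::-1],None,fx=3,fy=3),alpha=1.5))
E
```

```text
clock: 3.85
eef_pos: [563.0, -1.7, 268.0]
tcp_rot: [-3.138, 0.351, 0.009]
contact_force: [-0.4, 8.8, -1.0]
opening: 0.452
grasp_force: 20.7
clock: 4.15
eef_pos: [563.0, -1.7, 268.0]
tcp_rot: [-3.138, 0.351, 0.009]
contact_force: [-0.5, 7.6, -0.8]
opening: 0.454
grasp_force: 20.7
[563.00862773  -1.6483563  267.9863429 ] 0.456271644831897 20.68183209747076 [-0.80600485  8.02590497 -1.30410634]
11 9 [[480. 288.]]
11 12 [[477. 281.]]
11 15 [[475. 274.]]
-11 9 [[474. 396.]]
-11 12 [[473. 387.]]
-11 15 [[471. 378.]]
[[375.96302479 322.58954927]]
```

View pics/w4.png

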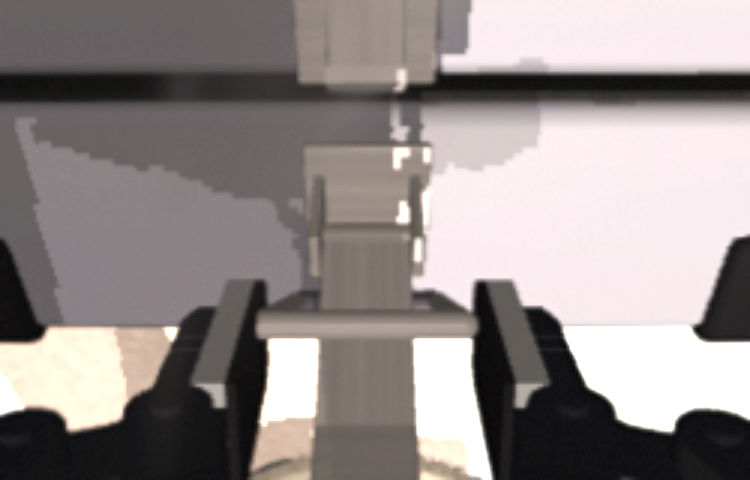

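```bash
python3 -m crank '[[0,-0.0018,0,0,0,0,0.62],[0,-0.0018,0,0,0,0,0.62]]' 20
python3 - <<'E'
from rig import r,cams
from h import *
import pickle
w2=pickle.load(open('w2.pkl','rb'));w4=cams.grab_frame("wrist")
# vertical profile of lever centre column
a=cv2.cvtColor(w2["image"],7)[185:245,250:258].mean(1).round().astype(int);print(list(a))
b=cv2.cvtColor(w4["image"],7)[240:310,248:256].mean(1).round().astype(int);print(list(b))
def tri(l):
    A=[];B=[]
    for f,uv in l:
        p,d=ray(f,[uv]);d=d[0];n=np.array([-d[2],d[0]]);n/=np.linalg.norm(n);A.append(n);B.append(n@p[[0,2]])
    return np.linalg.lstsq(np.array(A),np.array(B),rcond=None)[0]
print(tri([(w2,[254.5,224]),(w4,[252,282.3])]))
for a in(1.3,1.5,1.65,1.8):
    h=np.array([531,202]);d=np.array([-np.cos(a),np.sin(a)]);n=np.array([np.sin(a),np.cos(a)])
    for q in (66*d+5*n,66*d+n):
        P=[h[0]+q[0],-2.5,h[1]+q[1]];print(a,np.round(P,1),proj(w2,[P]).round(1),proj(w4,[P]).round(1))
P=[[531,-2.5,202]]
E
```

```text
clock: 4.4
eef_pos: [563.0, -1.2, 268.0]
tcp_rot: [-3.141, 0.351, 0.008]
contact_force: [-2.2, 3.6, -1.0]
opening: 0.449
grasp_force: 20.6
[np.int64(73), np.int64(79), np.int64(92), np.int64(107), np.int64(113), np.int64(108), np.int64(97), np.int64(80), np.int64(79), np.int64(81), np.int64(81), np.int64(81), np.int64(81), np.int64(81), np.int64(81), np.int64(81), np.int64(81), np.int64(81), np.int64(81), np.int64(81), np.int64(81), np.int64(81), np.int64(81), np.int64(81), np.int64(81), np.int64(81), np.int64(81), np.int64(81), np.int64(81), np.int64(81), np.int64(81), np.int64(81), np.int64(81), np.int64(81), np.int64(81), np.int64(82), np.int64(81), np.int64(78), np.int64(72), np.int64(67), np.int64(67), np.int64(68), np.int64(69), np.int64(68), np.int64(69), np.int64(68), np.int64(68), np.int64(67), np.int64(67), np.int64(90), np.int64(102), np.int64(99), np.int64(122), np.int64(226), np.int64(244), np.int64(244), np.int64(243), np.int64(243), np.int64(243), np.int64(243)]
[np.int64(80), np.int64(80), np.int64(79), np.int64(62), np.int64(65), np.int64(77), np.int64(88), np.int64(
[... 662 characters left out ...]
67), np.int64(67), np.int64(68), np.int64(67), np.int64(65), np.int64(65), np.int64(76), np.int64(100), np.int64(105), np.int64(99), np.int64(110), np.int64(148), np.int64(155), np.int64(130), np.int64(115), np.int64(113)]
[524.41230493 252.81036598]
1.3 [518.2  -2.5 266.9] [[253.7 242. ]] [[253.6 308. ]]
1.3 [514.3  -2.5 265.9] [[253.7 244.3]] [[253.6 309.6]]
1.5 [531.3  -2.5 268.2] [[253.9 231.6]] [[253.9 298.1]]
1.5 [527.3  -2.5 267.9] [[253.9 235. ]] [[253.8 301.3]]
1.65 [541.2  -2.5 267.4] [[254.1 221.6]] [[254.1 287.1]]
1.65 [537.2  -2.5 267.7] [[254.  225.7]] [[254.  291.6]]
1.8 [550.9  -2.5 265.1] [[254.3 209.8]] [[254.3 273.3]]
1.8 [547.   -2.5 266. ] [[254.2 214.6]] [[254.2 279. ]]
```

The lever is at about 1.46 rad and the bar is pinched 6 mm inside the tips. Next I'll swing the loop out and down, drawing the lever to its stop.

```bash
python3 -m crank '[[0.009,0,0,0,0,0,0.62],[0.0171,0,0.0019,0,0,0,0.62],[0.024,0,0.008,0,0,0,0.62],[0.0302,0,0.0147,0,0,0,0.62],[0.0302,0,0.0147,0,0,0,0.62]]' 20;  python3 -m crank '[[0.005,0,0.008,0,0,0,0.62],[0.0088,0,0.0161,0,0,0,0.62],[0.0088,0,0.0161,0,0,0,0.62]]' 20
python3 - <<'E'
from rig import r,cams
from h import *
w3=cams.grab_frame("wrist")
s=r.sense();T=Ro.from_euler('xyz',s["tcp_rot"]).as_matrix();P=s["eef_pos"];print(P,s["opening"],s["contact_force"])
print('expected bar',P+T@np.array([5.9,0,6.0]),proj(w3,P+T@np.array([5.9,0,6.0])),proj(w3,[[582,-2,195],[550.9,-2.5,265]]))
cv2.imwrite('pics/w5.png',cv2.convertScaleAbs(cv2.resize(w3["image"][140:300,130:380,::-1],None,fx=3,fy=3),alpha=1.5))
E
```

```text
clock: 4.95
eef_pos: [586.9, -0.8, 243.4]
tcp_rot: [-3.14, 0.351, 0.008]
contact_force: [-0.9, 5.6, 1.3]
opening: 0.454
grasp_force: 25.1
clock: 5.25
eef_pos: [589.9, -0.8, 225.4]
tcp_rot: [-3.14, 0.35, 0.008]
contact_force: [1.2, 5.9, 0.8]
opening: 0.452
grasp_force: 25.3
[589.90156332  -0.74110531 225.86589933] 0.4529315593606942 [0.70718018 5.10849666 1.1034482 ]
expected bar [593.38964703  -0.70388493 218.20810026] [[252.07031066 248.16026101]] [[254.13221543 231.54430959]
 [255.02563003 378.0845526 ]]
```

View pics/w5.png

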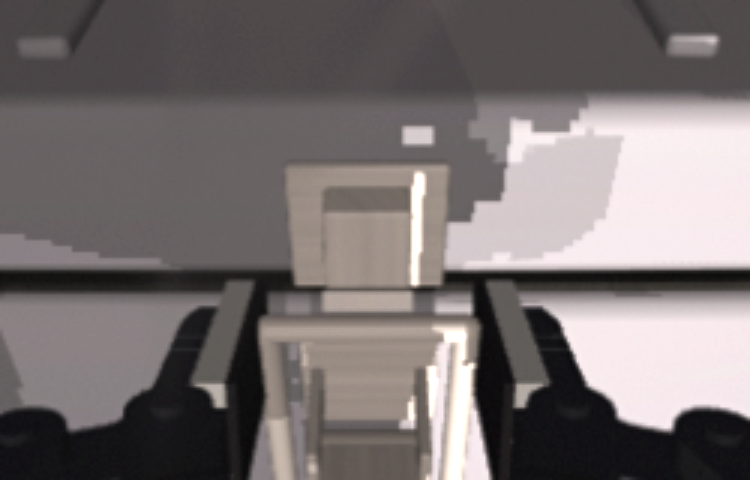

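The loop is level and held without slip, with the bar beyond the keeper. I'll descend towards the seat in small steps and watch the force.

```bash
python3 -m crank '[[0.0016,-0.0006,0.006,0,0,0,0.62],[0.0032,-0.0012,0.0127,0,0,0,0.62],[0.0032,-0.0012,0.0127,0,0,0,0.62]]';  python3 -m crank '[[0.0004,0,0.003,0,0,0,0.62],[0.0004,0,0.003,0,0,0,0.62]]'; python3 -m crank '[[0,0,0.001,0,0,0,0.62],[0,0,0.001,0,0,0,0.62]]';python3 -m crank '[[0,0,0.001,0,0,0,0.62],[0,0,0.001,0,0,0,0.62]]'
```

```text
clock: 5.6
eef_pos: [588.2, -0.4, 212.2]
tcp_rot: [3.141, 0.35, 0.008]
contact_force: [2.3, 3.2, 0.9]
opening: 0.452
grasp_force: 25.2
clock: 5.8
eef_pos: [587.5, -0.4, 209.9]
tcp_rot: [3.141, 0.35, 0.008]
contact_force: [2.9, 2.2, 1.5]
opening: 0.45
grasp_force: 25.2
clock: 6.0
eef_pos: [587.3, -0.4, 209.2]
tcp_rot: [3.141, 0.35, 0.008]
contact_force: [3.4, 2.0, 1.0]
opening: 0.452
grasp_force: 25.3
clock: 6.2
eef_pos: [587.0, -0.4, 208.3]
tcp_rot: [3.141, 0.35, 0.008]
contact_force: [3.2, 2.1, 1.6]
opening: 0.454
grasp_force: 25.4
```

```bash
for i in 1; do python3 -m crank '[[0.0005,0,0.001,0,0,0,0.62],[0.0005,0,0.001,0,0,0,0.62]]';python3 -m crank '[[0.0003,0,0.001,0,0,0,0.62],[0.0003,0,0.001,0,0,0,0.62]]';python3 -m crank '[[0.0003,0,0.001,0,0,0,0.62],[0.0003,0,0.001,0,0,0,0.62]]';done
```

```text
clock: 6.4
eef_pos: [586.7, -0.4, 207.0]
tcp_rot: [3.141, 0.351, 0.008]
contact_force: [2.0, 1.0, 1.7]
opening: 0.455
grasp_force: 25.3
clock: 6.6
eef_pos: [586.4, -0.4, 205.9]
tcp_rot: [3.142, 0.351, 0.008]
contact_force: [0.1, 0.8, 1.7]
opening: 0.457
grasp_force: 25.3
clock: 6.8
eef_pos: [586.2, -0.4, 204.9]
tcp_rot: [3.142, 0.352, 0.008]
contact_force: [-0.5, 0.6, 2.7]
opening: 0.456
grasp_force: 25.3
```

```bash
python3 -m crank '[[0,0,0.001,0,0,0,0.62],[0,0,0.001,0,0,0,0.62]]';python3 -m crank '[[0,0,0.001,0,0,0,0.62],[0,0,0.001,0,0,0,0.62]]'
```

```text
clock: 7.0
eef_pos: [586.1, -0.3, 204.1]
tcp_rot: [3.142, 0.351, 0.008]
contact_force: [-2.6, 1.6, 3.4]
opening: 0.452
grasp_force: 25.2
clock: 7.2
eef_pos: [586.0, -0.4, 203.1]
tcp_rot: [3.142, 0.35, 0.008]
contact_force: [-1.7, 1.5, 4.2]
opening: 0.453
grasp_force: 25.2
```

```bash
python3 -m crank '[[-0.0001,0,0.001,0,0,0,0.62],[-0.0001,0,0.001,0,0,0,0.62]]';python3 -m crank '[[-0.0001,0,0.001,0,0,0,0.62],[-0.0001,0,0.001,0,0,0,0.62]]'
```

```text
clock: 7.4
eef_pos: [585.7, -0.3, 202.2]
tcp_rot: [3.142, 0.35, 0.008]
contact_force: [-0.7, -0.4, 2.7]
opening: 0.454
grasp_force: 25.2
clock: 7.6
eef_pos: [585.6, -0.4, 201.8]
tcp_rot: [3.142, 0.349, 0.008]
contact_force: [-0.9, 0.5, 5.7]
opening: 0.453
grasp_force: 25.5
```

```bash
python3 -m crank '[[0,0,0.0008,0,0,0,0.62],[0,0,0.0008,0,0,0,0.62]]'
```

```text
clock: 7.8
eef_pos: [585.6, -0.3, 201.6]
tcp_rot: [3.142, 0.348, 0.008]
contact_force: [0.2, 0.8, 8.2]
opening: 0.451
grasp_force: 25.6
```

Firm contact: the bar rests on the pedestal at z≈194. I'll relieve the force a little, then draw the bar back (−x) under the lip.

```bash
python3 -m crank '[[-0.0005,0,-0.0014,0,0,0,0.62],[-0.0005,0,-0.0014,0,0,0,0.62]]';python3 -m crank '[[-0.0009,0,0.0003,0,0,0,0.62],[-0.0019,0,0.0007,0,0,0,0.62],[-0.0028,0,0.001,0,0,0,0.62],[-0.0028,0,0.001,0,0,0,0.62]]';python3 -m crank '[[-0.0009,0,0.0003,0,0,0,0.62],[-0.0009,0,0.0003,0,0,0,0.62]]';python3 -m crank '[[-0.0009,0,0.0003,0,0,0,0.62],[-0.0009,0,0.0003,0,0,0,0.62]]'
```

```text
clock: 8.0
eef_pos: [585.7, -0.4, 202.2]
tcp_rot: [3.142, 0.348, 0.008]
contact_force: [2.1, 0.8, 1.3]
opening: 0.449
grasp_force: 25.2
clock: 8.4
eef_pos: [582.3, -0.4, 202.0]
tcp_rot: [3.142, 0.349, 0.008]
contact_force: [3.9, 1.3, 0.5]
opening: 0.452
grasp_force: 25.2
clock: 8.6
eef_pos: [581.1, -0.4, 202.1]
tcp_rot: [3.142, 0.35, 0.008]
contact_force: [3.7, 0.8, -0.9]
opening: 0.455
grasp_force: 25.2
clock: 8.8
eef_pos: [580.1, -0.4, 202.1]
tcp_rot: [3.142, 0.35, 0.008]
contact_force: [3.8, 0.4, -0.3]
opening: 0.451
grasp_force: 25.1
```

```bash
python3 -m crank '[[-0.0009,0,0.0003,0,0,0,0.62],[-0.0009,0,0.0003,0,0,0,0.62]]';python3 -m crank '[[-0.0009,0,0.0003,0,0,0,0.62],[-0.0009,0,0.0003,0,0,0,0.62]]'
```

```text
clock: 9.0
eef_pos: [579.2, -0.4, 202.1]
tcp_rot: [3.142, 0.35, 0.008]
contact_force: [4.1, 0.1, -1.5]
opening: 0.453
grasp_force: 25.1
clock: 9.2
eef_pos: [579.0, -0.4, 202.2]
tcp_rot: [3.142, 0.348, 0.008]
contact_force: [8.2, 1.3, -2.7]
opening: 0.449
grasp_force: 25.1
```

The lip is felt (Fx 8 N, pulled down), so the bar is hooked. I'll release, retreat upward, shut the fingers and straighten the tool.

```bash
python3 -m crank '[[0.0006,0,-0.0002,0,0,0,0.4],[0.0006,0,-0.0002,0,0,0,0.2],[0.0006,0,-0.0002,0,0,0,0.1],[0.0006,0,-0.0002,0,0,0,0.1]]';python3 -m crank '[[0,0,-0.02,0,0,0,0.1],[0,0,-0.05,0,0,0,0.1],[0,0,-0.08,0,0,0,0.3],[0,0,-0.08,0,0,0,1]]'; python3 -m crank '[[-0.015,0,0.006,0,0.12,0,1],[-0.03,0,0.012,0,0.24,0,1],[-0.0466,0,0.018,0,0.35,0,1],[-0.0466,0,0.018,0,0.35,0,1]]'
python3 - <<'E'
from rig import r,cams
from h import *
import pickle
w3=cams.grab_frame("wrist");pickle.dump(w3,open('w6.pkl','wb'))
s=r.sense();print(s["eef_pos"],s["tcp_rot"],s["opening"],s["contact_force"])
print(proj(w3,[[582.5,-2,194.4],[530,-2,252],[585,-2,194.4]]))
cv2.imwrite('pics/w6.png',cv2.convertScaleAbs(cv2.resize(w3["image"][60:320,100:400,::-1],None,fx=2.3,fy=2.3),alpha=1.5))
E
```

```text
clock: 9.6
eef_pos: [578.4, -0.4, 202.2]
tcp_rot: [3.142, 0.351, 0.008]
contact_force: [0.0, -0.3, -0.6]
opening: 0.899
grasp_force: 0.0
clock: 10.0
eef_pos: [608.6, -0.2, 281.2]
tcp_rot: [3.141, 0.344, 0.008]
contact_force: [0.3, -0.3, -0.1]
opening: 0.582
grasp_force: 0.0
clock: 10.4
eef_pos: [550.5, -0.6, 275.2]
tcp_rot: [3.142, 0.002, 0.008]
contact_force: [-0.4, 1.4, -0.1]
opening: -0.001
grasp_force: 0.0
[553.14908945  -0.58663542 276.13874849] [3.14157387e+00 1.61320624e-03 7.73039151e-03] -0.0010035198820443022 [0.1963909  0.02653144 0.28755748]
[[254.28315531 167.65691206]
 [254.07090546 272.08275363]
 [254.31628455 164.3894567 ]]
```

View pics/w6.png

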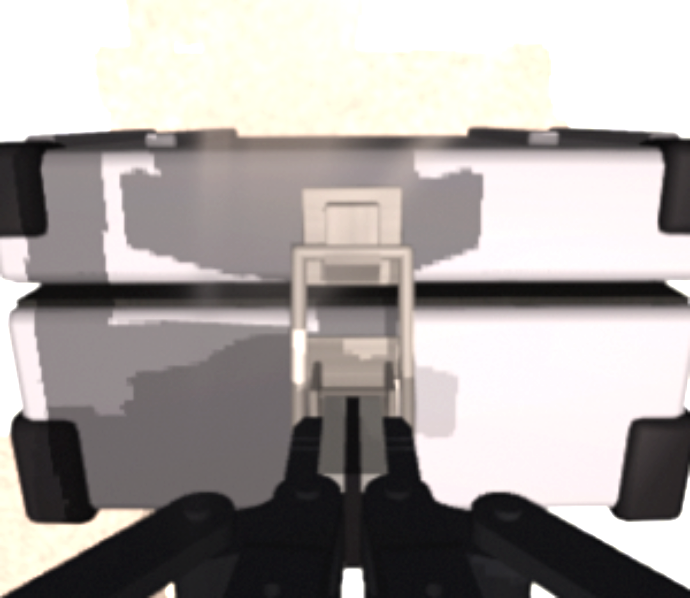

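The bar (crop v≈252, x≈581–582) sits against the keeper at seat height, the lever is up, and the fingers are clear of it. Now I'll press the lever over along its arc.

```bash
python3 -m crank '[[-0.006,0,0.005,0,0,0,1],[-0.012,0,0.005,0,0,0,1],[-0.015,0,0.0053,0,0,0,1],[-0.018,0,0.0057,0,0,0,1],[-0.018,0,0.0057,0,0,0,1]]';python3 -m crank '[[-0.003,0,0.0005,0,0,0,1],[-0.006,0,0.001,0,0,0,1],[-0.006,0,0.001,0,0,0,1]]'
```

```text
clock: 10.95
eef_pos: [538.3, -0.7, 270.5]
tcp_rot: [-3.142, 0.001, 0.008]
contact_force: [0.4, 0.0, 0.2]
opening: 0.001
grasp_force: 0.0
clock: 11.25
eef_pos: [532.3, -0.8, 269.8]
tcp_rot: [-3.142, -0.001, 0.008]
contact_force: [1.3, 0.6, -0.8]
opening: 0.001
grasp_force: 0.6
```

```bash
python3 -m crank '[[-0.002,0,0.0004,0,0,0,1],[-0.004,0,0.0008,0,0,0,1],[-0.004,0,0.0008,0,0,0,1]]';python3 -m crank '[[-0.0025,0,0.0008,0,0,0,1],[-0.005,0,0.0018,0,0,0,1],[-0.005,0,0.0018,0,0,0,1]]'
```

```text
clock: 11.55
eef_pos: [528.4, -0.8, 269.0]
tcp_rot: [3.142, -0.001, 0.008]
contact_force: [3.8, 0.3, -1.3]
opening: 0.0
grasp_force: 1.6
clock: 11.85
eef_pos: [523.1, -0.8, 267.2]
tcp_rot: [3.142, -0.0, 0.008]
contact_force: [2.5, -0.3, 0.4]
opening: -0.002
grasp_force: 1.7
```

```bash
python3 -m crank '[[-0.0025,0,0.001,0,0,0,1],[-0.005,0,0.0023,0,0,0,1],[-0.005,0,0.0023,0,0,0,1]]';python3 -m crank '[[-0.0025,0,0.0011,0,0,0,1],[-0.005,0,0.0027,0,0,0,1],[-0.005,0,0.0027,0,0,0,1]]'
```

```text
clock: 12.15
eef_pos: [518.1, -0.9, 265.0]
tcp_rot: [3.142, -0.0, 0.008]
contact_force: [3.8, -0.3, 1.0]
opening: 0.0
grasp_force: 1.8
clock: 12.45
eef_pos: [513.1, -0.9, 262.1]
tcp_rot: [3.142, 0.0, 0.008]
contact_force: [3.6, -1.0, 0.4]
opening: -0.003
grasp_force: 1.8
```

```bash
python3 -m crank '[[-0.0025,0,0.002,0,0,0,1],[-0.005,0,0.0042,0,0,0,1],[-0.0075,0,0.0065,0,0,0,1],[-0.0096,0,0.0088,0,0,0,1],[-0.0096,0,0.0088,0,0,0,1]]';python3 -m crank '[[-0.002,0,0.0025,0,0,0,1],[-0.004,0,0.0052,0,0,0,1],[-0.004,0,0.0052,0,0,0,1]]'
```

```text
clock: 12.95
eef_pos: [502.7, -1.0, 252.7]
tcp_rot: [3.142, 0.002, 0.008]
contact_force: [0.8, -0.4, 1.5]
opening: 0.002
grasp_force: 0.7
clock: 13.25
eef_pos: [498.8, -0.9, 247.4]
tcp_rot: [-3.141, 0.002, 0.008]
contact_force: [0.0, 0.2, -1.1]
opening: -0.001
grasp_force: 0.0
```

```bash
python3 -m crank '[[0,0,-0.03,0,0,0,1],[0.05,0,-0.06,0,0,0,1],[0.09,0,-0.07,0,0,0,1],[0.09,0,-0.07,0,0,0,1]]'
python3 - <<'E'
from rig import r,cams
from h import *
w=cams.grab_frame("wrist");s=cams.grab_frame("scene");t=cams.grab_frame("top")
np.savez('l.npz',w=w["image"],s=s["image"],t=t["image"])
a=cv2.resize(w["image"][60:340,150:350],(400,560));b=cv2.resize(s["image"][140:190,240:300],(390,325),interpolation=2)
c=cv2.resize(t["image"][160:210,225:275],(235,235),interpolation=2)
o=np.zeros((560,790,3),np.uint8);o[:,:400]=a;o[:325,400:]=b;o[325:,400:635]=c
cv2.imwrite('pics/w7.png',cv2.convertScaleAbs(o[:,:,::-1],alpha=1.4))
S=r.sense();print(S["eef_pos"])
print(proj(w,[[582.5,-2,194.4],[577.5,-2,194.4],[465,-2,206]]),proj(s,[[582.5,-2,194.4],[465,-2,206]]))
E
```

```text
clock: 13.65
eef_pos: [594.8, -0.1, 319.8]
tcp_rot: [-3.141, -0.005, 0.008]
contact_force: [0.6, -0.1, -0.8]
opening: -0.003
grasp_force: 0.0
[ 5.88560765e+02 -2.11487254e-01  3.16779314e+02]
[[254.00036849 203.84243213]
 [253.94972145 208.75585655]
 [252.96731772 313.11422352]] [[254.15066061 173.62512798]
 [290.92191407 152.06348556]]
```

View pics/w7.png

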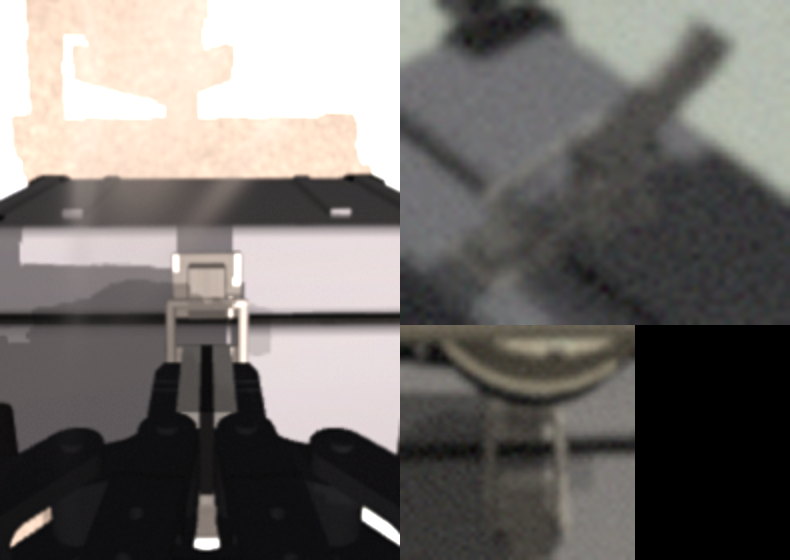

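Run:
```python
from rig import r,cams
from h import *
w=cams.grab_frame("wrist");s=cams.grab_frame("scene")
print(r.sense()["eef_pos"],proj(w,[[599.6,-2,182],[582.5,-2,194.4],[590,-2,194.4]]))
g=cv2.cvtColor(w["image"],7);print(g[170:230,250:256].mean(1).astype(int))
print('left leg/corner cols',g[205:216:5,225:285].astype(int))
for a in(1.4,1.2,1,.8,.6,.4):
    d=np.array([-np.cos(a),np.sin(a)]);n=np.array([np.sin(a),np.cos(a)]);q=66*d+3*n
    print(a,proj(s,[[531+q[0],-2,202+q[1]]]).round(1))
```

```text
[ 5.88120556e+02 -2.32352074e-01  3.17069456e+02] [[254.09782489 176.58333851]
 [253.99860895 197.6262141 ]
 [254.07723731 189.97233387]]
[ 96  97  98  97  96  95  95  95  93  88 121 134 136 134 111  74  63 111
 133 134 133 133 133 133 133 133 133 133 133 133 133 131 102 103 115 118
 118 112  93  77  73  69  62  33  16  20  42  54  60  63  64  66  67  68
  68  68  62  72  96 101]
left leg/corner cols [[ 73  73  73  72  72  72  72  81  93 103 106 106 106 105 105 105 106 106
   98  93  95 110 120 119 119 119 119 118 119 118 118 117 119 119 119 119
  119 124 135 141 142 142 141 147 208 233 232 217 190 155 153 163 164 164
  164 163 164 163 163 163]
 [ 48  48  47  46  45  43  44  69  92 104  99  86  80  92  98  98  98  98
   88  74  67  66  67  67  66  67  67  75  79  77  74  70  67  66  67  67
   67  72 100 191 221 166 101  94 117 162 214 220 195 125  70  71  72  72
   72  71  71  70  70  70]
 [ 29  27  27  26  25  24  28  66  92 104  99  86  53  25  22  22  22  22
   21  20  20  21  21  20  20  21  21  21  20  22  19  20  20  20  18  20
   19  20  28  32  24  19  18  29  98 154 191 190 165 100  39  33  35  35
   33  35  35  35  35  36]]
1.4 [[273.1 140.3]]
1.2 [[277.3 139.4]]
1 [[281.1 139.5]]
0.8 [[284.4 140.5]]
0.6 [[287.2 142.4]]
0.4 [[289.2 145.1]]
```

Run:
```python
from rig import r,cams
from h import *
import pickle
w6=pickle.load(open('w6.pkl','rb'));w=cams.grab_frame("wrist")
for f,y0 in((w6,130),(w,170)):
    g=cv2.cvtColor(f["image"],7);print(y0,g[y0:y0+60,250:256].mean(1).astype(int))
    for B in([582.5,194.4],[581,194.4],[579,194.4],[576,203],[578,205]):
        print(B,[proj(f,[[k,-2,182],[B[0]-(599.6-k),-2,B[1]]])[:,1].round(1).tolist() for k in(599.6,595)])
```

```text
130 [101 102 103 103 102 102 102 101 101 100  97 108 136 148 149 149 148 126
  90 110 139 145 145 144 143 143 142 142 141 140 140 139 139 138 138 135
 116 113 124 136 129 123 122 123 118 100  91  90  90  90  91  93 103  87
  43  20  18  17  17  21]
[582.5, 194.4] [[142.6, 167.7], [148.5, 173.6]]
[581, 194.4] [[142.6, 169.6], [148.5, 175.5]]
[579, 194.4] [[142.6, 172.2], [148.5, 178.1]]
[576, 203] [[142.6, 179.0], [148.5, 185.0]]
[578, 205] [[142.6, 177.0], [148.5, 183.1]]
170 [ 97  98  98  97  96  95  95  93  87 113 132 134 136 134  87  63  84 124
 134 134 133 133 133 133 133 133 133 132 133 133 131 112  99 113 118 119
 118 110  88  77  70  68  40  19  18  31  48  58  62  63  65  66  68  68
  68  67  61  89 100  99]
[582.5, 194.4] [[176.1, 197.2], [180.8, 201.8]]
[581, 194.4] [[176.1, 198.7], [180.8, 203.3]]
[579, 194.4] [[176.1, 200.7], [180.8, 205.3]]
[576, 203] [[176.1, 206.9], [180.8, 211.6]]
[578, 205] [[176.1, 205.6], [180.8, 210.4]]
```

The scene view puts the lever at about 0.4 rad, near dead centre. The keeper base has shifted in by about 3 mm, so the loop is hooked and drawing the lid. I'll go back and push the last bit.

```bash
python3 -m crank '[[-0.045,0,0,0,0,0,1],[-0.092,0,0.02,0,0,0,1],[-0.092,0,0.05,0,0,0,1],[-0.092,0,0.068,0,0,0,1],[-0.092,0,0.068,0,0,0,1]]';python3 -m crank '[[0,0,0.003,0,0,0,1],[-0.001,0,0.006,0,0,0,1],[-0.001,0,0.006,0,0,0,1]]';python3 -m crank '[[0,0,0.002,0,0,0,1],[-0.001,0,0.004,0,0,0,1],[-0.001,0,0.004,0,0,0,1]]'
```

```text
clock: 14.45
eef_pos: [495.2, -1.0, 248.2]
tcp_rot: [-3.141, 0.004, 0.008]
contact_force: [-0.1, 0.3, 1.5]
opening: -0.001
grasp_force: 0.0
clock: 14.75
eef_pos: [497.0, -1.0, 244.5]
tcp_rot: [3.142, -0.001, 0.008]
contact_force: [0.1, -1.0, 0.4]
opening: 0.001
grasp_force: 0.0
clock: 15.05
eef_pos: [495.5, -1.0, 240.0]
tcp_rot: [-3.142, 0.0, 0.008]
contact_force: [0.1, -0.6, -0.7]
opening: 0.0
grasp_force: 0.0
```

```bash
python3 -m crank '[[0,0,0.002,0,0,0,1],[-0.001,0,0.004,0,0,0,1],[-0.001,0,0.004,0,0,0,1]]';python3 -m crank '[[0,0,0.002,0,0,0,1],[-0.001,0,0.004,0,0,0,1],[-0.001,0,0.004,0,0,0,1]]';python3 -m crank '[[0,0,0.002,0,0,0,1],[0,0,0.003,0,0,0,1],[0,0,0.003,0,0,0,1]]'
python3 - <<'E'
from rig import r,cams
from h import *
s=cams.grab_frame("scene")
a=cv2.convertScaleAbs(s["image"],alpha=1.4)
cv2.imwrite('pics/s8.png',a[:,:,::-1])
for a in(.4,.2,0):
    d=np.array([-np.cos(a),np.sin(a)]);n=np.array([np.sin(a),np.cos(a)]);q=66*d+3*n
    print(a,proj(s,[[531+q[0],-2,202+q[1]]]).round(1))
E
```

```text
clock: 15.35
eef_pos: [494.4, -1.1, 235.8]
tcp_rot: [-3.142, 0.001, 0.008]
contact_force: [-0.5, -0.4, -0.0]
opening: -0.002
grasp_force: 0.0
clock: 15.65
eef_pos: [493.4, -1.1, 231.8]
tcp_rot: [-3.142, 0.001, 0.008]
contact_force: [-0.5, 0.7, 0.1]
opening: 0.001
grasp_force: 0.0
clock: 15.95
eef_pos: [493.6, -1.0, 229.0]
tcp_rot: [-3.142, 0.0, 0.008]
contact_force: [-0.6, -1.4, -0.2]
opening: 0.003
grasp_force: 0.0
0.4 [[289.2 145.1]]
0.2 [[290.4 148.5]]
0 [[290.9 152.4]]
```

```bash
python3 -m crank '[[0,0,0.001,0,0,0,1],[0,0,0.002,0,0,0,1],[0,0,0.002,0,0,0,1]]';python3 -m crank '[[0,0,0.001,0,0,0,1],[0,0,0.0015,0,0,0,1],[0,0,0.0015,0,0,0,1]]';python3 -m crank '[[0,0,0.001,0,0,0,1],[0,0,0.0015,0,0,0,1],[0,0,0.0015,0,0,0,1]]'
```

```text
clock: 16.3
eef_pos: [493.6, -1.1, 227.0]
tcp_rot: [-3.142, 0.0, 0.008]
contact_force: [-0.6, 0.0, 0.3]
opening: 0.003
grasp_force: 0.0
clock: 16.6
eef_pos: [493.8, -1.1, 226.0]
tcp_rot: [-3.142, -0.0, 0.008]
contact_force: [-1.6, 0.3, 4.6]
opening: -0.003
grasp_force: 2.3
clock: 16.9
eef_pos: [493.9, -1.0, 225.8]
tcp_rot: [3.142, -0.001, 0.008]
contact_force: [-6.7, 0.2, 20.0]
opening: 0.003
grasp_force: 9.9
```

The tip met a stiff stop at z≈207, exactly the upper face of a lever lying fully down. I'll retreat and verify the keeper and bar position.

```bash
python3 -m crank '[[0,0,-0.03,0,0,0,1],[0.03,0,-0.05,0,0,0,1],[0.059,0,-0.05,0,0,0,1],[0.059,0,-0.05,0,0,0,1],[0.059,0,-0.05,0,0,0,1]]';python3 -m crank '[[0,0,0,0,0,0,1],[0,0,0,0,0,0,1],[0,0,0,0,0,0,1]]'
python3 - <<'E'
from rig import r,cams
from h import *
import pickle
w6=pickle.load(open('w6.pkl','rb'));w=cams.grab_frame("wrist")
print(r.sense()["eef_pos"],w["position"],w6["position"])
for f in(w6,w):
    g=cv2.cvtColor(f["image"],7)
    for c in((250,256),(234,239)):print(c,g[130:200,c[0]:c[1]].mean(1).astype(int))
for k in(599.6,597,595):print(k,proj(w,[[k,-2,182],[k-18.6,-2,194.4],[k-18.6,-2,204]])[:,1].round(1))
E
```

```text
clock: 17.4
eef_pos: [552.3, -0.6, 273.5]
tcp_rot: [-3.142, 0.001, 0.008]
contact_force: [-0.6, -0.4, 0.3]
opening: -0.001
grasp_force: 0.0
clock: 17.7
eef_pos: [552.1, -0.6, 274.0]
tcp_rot: [-3.142, 0.0, 0.008]
contact_force: [0.6, -0.4, 0.2]
opening: 0.001
grasp_force: 0.0
[552.23779223  -0.58495001 274.15469387] [ 6.29674611e+02 -1.44699369e-01  3.98091503e+02] [ 6.28290977e+02 -1.37159469e-01  3.99095815e+02]
(250, 256) [101 102 103 103 102 102 102 101 101 100  97 108 136 148 149 149 148 126
  90 110 139 145 145 144 143 143 142 142 141 140 140 139 139 138 138 135
 116 113 124 136 129 123 122 123 118 100  91  90  90  90  91  93 103  87
  43  20  18  17  17  21  25  26  31  54  70  82  86  88  90  92]
(234, 239) [107 108 109 108 108 107 107 107 106 106 104 108 131 143 145 146 145 144
 143 142 141 143 143 143 141 140 142 143 142 141 140 138 137 137 137 122
 101 107 124 141 139 125 111 118 131 134 134 134 134 132 131 132 132 108
  64  45  45  45  43  46  52  52  53  69  87 103 112 119 127 142]
(250, 256) [ 68  77  88  93  96  98  98 100 101 101 101 100 100 100 101 101  99  91
 125 144 145 145 146 143 100  78 118 140 141 139 139 139 138 138 137 137
 137 137 137 137 137 138 138 139 138 111  98 117 124 124 125 123 100  88
  88  88  89  90  90  85  43  17  21  25  25  37  59  74  83  87]
(234, 239) [ 83  89  98 102 103 104 105 106 107 106 106 106 105 105 105 104 103  94
 116 139 143 143 143 142 142 141 139 140 142 142 140 139 141 142 141 140
 139 138 137 136 135 137 139 139 135 106 110 126 145 137 123 109 123 131
 131 130 128 129 129  98  57  43  47  51  51  55  74  91 106 113]
599.6 [145.  172.1 175.3]
597 [148.4 175.5 178.8]
595 [150.9 178.1 181.4]
```

The lid is drawn in about 3 of its 5 mm (lid_open≈0.010), the bar is under the lip, the lever is flat and the robot is clear. Handing in.

```bash
python3 -c "
from rig import sign_off
print(sign_off())"
```

```text
the job is handed in; nothing more can be done
None
```

The job is handed in, with no verdict shown: the loop is hooked under the keeper's lip, the lever was felt lying fully down, and the lid is drawn in about 3 of its 5 mm (lid_open about 0.010 rad by camera), robot clear; the camera put the bar about 3 mm behind the nominal seat, close to the 3.5 mm limit.

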